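Unpack a wheel hub onto the axle rest

TASK

Swing both long flaps of the open-topped carton right over until they lean well outwards and stay there, and only then lift the wheel hub out and set it down, without dropping it, on the axle rest so that its two thin axle ends lie at the bottom of the two V-shaped forks. Let go of it, leave the flaps folded out, and leave the bottle and the hammer as they are.

Things in the scene. Friction and masses are not known exactly. Their poses are not given: they have to be found in the camera images.
- carton: Plain cardboard carton, fixed: 190 (own x) x 170 (own y) x 85 mm high, walls 4 mm, two long flaps on top. Origin: centre of its underside; z up. Inside lies a pad, its top 19 mm above the origin, with four chocks 9 mm high (12 x 12 mm, at x +-32, y +-28 mm) beside the hub's flanges. Two short end flaps are already folded down outside its ends, 15 mm beyond them.
- flap_left (a joint): Angle (rad) of the long flap on the carton's +y rim: 0 level and shut, 1.57 upright, grows outwards to 2.7; stiff crease, it stays where it is left. Cardboard panel 186 x 66 x 4 mm; its hinge line runs along the carton's x at y = 85, z = 85 mm in the carton's frame; it reaches 66 mm from it. It starts ajar, with a gap of at least 45 mm between the two flaps' free edges.
- flap_right (a joint): The same for the long flap on the carton's own -y rim (hinge line at y = -85, z = 85 mm in the carton's frame).
- flap_left_edge (a point): Middle of the free edge of the +y flap (66 mm from its hinge).
- flap_right_edge (a point): Middle of the free edge of the -y flap (66 mm from its hinge).
- hub: Bare metal bicycle hub, 0.25 kg, lying in the carton along its x. Origin: its centre, on its axis; own x along the axle, both ends alike. Barrel 36 mm in diameter between two flanges (56 mm in diameter, 29.5 to 34.5 mm from the centre), then end caps 24 mm in diameter out to 45 mm, then thin axle ends 12 mm in diameter out to 70 mm. At the start its axis is 47 mm above the bench.
- rest: Axle rest, fixed: white board base 160 x 90 x 12 mm with two dark steel V forks, 10 mm thick, at x = +56 and -56 mm. Origin: centre of the underside; the axle lies along its x; z up. V arms at 45 degrees, bottom of the V 53.5 mm and arm tips 82 mm up, mouth 56 mm wide. A hub laid right has its centre at x = 0, y = 0, z = 62 mm in this frame, with about 6 mm of play along x.
- oil_bottle: White bottle with black cap, 60 mm in diameter, 155 mm tall, standing; origin at the centre of its foot. A bystander.
- hammer: Hammer, 260 mm long, lying between the carton and the rest. A bystander.
There are look-alikes about, which are no part of the job. Leave any blue or orange look-alike of the hub alone. Leave any blue look-alike of the rest alone.

How it is judged:
By the outcome, as a careful person would: the job done as asked, in the order asked, and still so for the second after the job is handed in, with the robot touching nothing.
It also fails if it takes over 64 s, if anything falls off the work surface, if the arm or the gripper's body presses on something with over 40 N, if the wrist force passes 120 N, or if a joint passes its speed limit or range.

ROBOT

A 6-joint arm with a two-finger parallel gripper is mounted at the origin on the work surface. World frame = base frame: x ahead of the robot, y to its left, z up, the work surface at z = 0. Lengths are in m, angles in rad, forces in N, time in s.
With the tool pointing down it reaches from about 0.4 to 0.825 m from the base axis. Payload 7 kg.
Tool frame: the origin (TCP) lies at the centre of the arm's flange, where the gripper is bolted on; the fingertips stand 178 mm ahead of it and the grasp point (between the pads) lies 159 mm ahead of it; z points along the fingers, y is the direction in which the jaws open and shut (so a half turn about z gives the same grasp; the last joint's range is limited). The gripper opens to 88 mm and grips with 3 to 60 N. Pads are 19 mm wide; open, the fingers measure 130 mm over their backs; the gripper's body (78 mm by 193 mm) begins 47 mm behind the grasp point.
Start: joints at [1.628, 0.359, 0.012, 0, -1.224, -0.288], TCP at [0.154, 0.657, 0.405] pointing down, gripper open.
Joint ranges: [-3.07, 3.07], [-1.43, 2.12], [-1.02, 1.25], [-3.03, 1.67], [-3.05, -0], [-3.03, 3.03]. Speed limits (rad/s): [2.39, 2.39, 3.01, 3.14, 3.14, 3.14].

INTERFACE

Orientations are given as [roll, pitch, yaw] about the fixed x, y, z axes, in that order (R = Rz(yaw) Ry(pitch) Rx(roll)).
In Python, from station import * gives the robot as it stands.
- The arm moves only by the tool send_rows, never from a script. Its argument "motion" is a list of rows, each an object with "offset": the shift along the tool's x, y, z in cm, a list of three; "turn": the turn about the tool's z in degrees. In form: [{"offset": [x, y, z], "turn": turn}, ...]. A call has 1 to 8 rows; each row is the pose to reach, as a shift and turn from the pose commanded when the call began, along the tool's axes at that moment; what a row does not reach only later rows make up. A row lasts 1/10 s, in which the tool goes at most 50 mm and 8.59 degrees, less where a joint would pass 70% of its speed; a pose out of reach is approached as far as the arm can. A call with a gripper value outside its range is refused whole. "hand" is the opening, from -1 (shut) to 1 (fully open), set as the call begins (left out, the last holds). The fingers move at their own pace and stop on an object; "squeeze" is the grip in N (left out, the last holds). Time passes only in rows, so rows that repeat a pose let the fingers close. It gives the time, the measured TCP pose, the force and the opening at its end, in the units of the state.
- get_state(): the state, without advancing time (a new reading comes with each control period).
- grab_frame(name): name is "scene" or "top" or "wrist"; returns a dict with "frame" (420x560x3 uint8, blue, green, red), "range_z" (420x560 float32, m along the optical axis (not along the pixel's ray), 0 where there is no reading), "vertical_fov" (degrees; the focal length in pixels is half the picture's height over the tangent of half this angle, whatever the lens; pixels are square), "cx", "cy" (the principal point, pixels), "cam_to_world" (4x4, takes a point from camera to world coordinates). Camera axes: x right, y up, looking along -z (the intrinsics and any distortion apply to the point x, -y, -z); pixel columns grow to the right and rows downward; lengths in m; the calibration is good to about 2 mm. A picture is of the moment at which its call begins.
- job_done(): hands the job in, once; it reports no verdict.
The state is a dict: "t": time; "q": joint angles; "qd": joint speeds; "joint_efforts": joint torques, N m; "eef_pos": TCP position; "ee_rot": TCP orientation; "force": force on the tool from outside, world axes, zero at the start; "moment": the same for the moment, N m; "width": finger opening in m.
Only numpy, scipy, OpenCV 4.12 (cv2) and the standard library are available. Lean on these libraries where they do the work, as an engineer would, in place of code of your own. Each camera call takes 0.05 s, during which the arm holds its last target. There are 200 camera calls.

## Working session

There is one attempt and no reset: what is moved stays moved. The work goes in short steps, Python scripts to look and compute and a tool call to move; the robot and the scene stay as the last step left them, time stands still between calls to the robot, and variables do not carry over. Pictures are saved under pics/ and viewed, about 8 in all and at most 12, crops included, and the job is handed in when it is done.

Besides the shell and the picture viewer there is one more tool, called after "Call:" as name(argument=value, ...) on one line, values as JSON. send_rows: Moves the arm, as the interface text tells. Its arguments: {"type":"object","properties":{"motion":{"type":"array"},"hand":{"type":"number"},"squeeze":{"type":"number"}},"required":["motion"]}

```bash
mkdir -p pics; ls; python3 - <<'E'
from station import *
import cv2,numpy as np,pickle
s=get_state();print(s)
for n in("scene","top"):
    f=grab_frame(n);pickle.dump(f,open(n+".pkl","wb"));cv2.imwrite(f"pics/{n}0.png",f["frame"])
    print(n,{k:v for k,v in f.items() if k not in("frame","range_z")},(f["range_z"]>0).mean())
a=[cv2.imread(f"pics/{n}0.png") for n in("scene","top")]
E
```

```text
pics
{'t': 0.0, 'q': array([ 1.62811217e+00,  3.59376676e-01,  1.10385655e-02, -3.76639412e-04,
       -1.22411412e+00, -2.88123714e-01]), 'qd': array([ 7.15499491e-04,  2.45011809e-05, -5.92527002e-04, -2.72160050e-03,
       -1.35277121e-03,  1.00944030e-04]), 'joint_efforts': array([-2.09575366e-03, -5.82708871e+01,  2.93062609e+01,  6.99722975e+00,
        6.91663125e-03, -1.56422452e-04]), 'eef_pos': array([0.15435252, 0.65689892, 0.40371544]), 'ee_rot': array([ 3.13990439e+00, -1.31112762e-04, -2.30936028e-01]), 'force': array([-0.03605011, -0.91408544,  0.03047128]), 'moment': array([-0.01304395, -0.00695227,  0.00240527]), 'width': 0.08748475739146695}
scene {'vertical_fov': 49.392457743562446, 'cx': 280.43968765520384, 'cy': 206.04159370014446, 'cam_to_world': array([[-0.27565588, -0.76799596,  0.57809692,  1.37088417],
       [ 0.96124711, -0.21759181,  0.16928613,  0.191809  ],
       [-0.00422191,  0.60235871,  0.79821436,  1.21347142],
       [ 0.        ,  0.        ,  0.        ,  1.        ]])} 0.9958248299319727
top {'vertical_fov': 46.59728758905303, 'cx': 277.2843920569422, 'cy': 203.49503613991945, 'cam_to_world': array([[ 0.0194088 ,  0.99579417, -0.0895392 ,  0.41486018],
       [-0.9998017 ,  0.01893154, -0.00617645, -0.05190484],
       [-0.00445536,  0.08964132,  0.99596415,  1.58805787],
       [ 0.        ,  0.        ,  0.        ,  1.        ]])} 0.9961309523809524
```

View pics/top0.png

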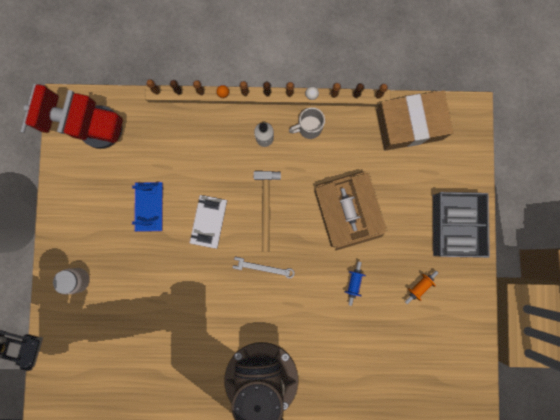

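View pics/scene0.png

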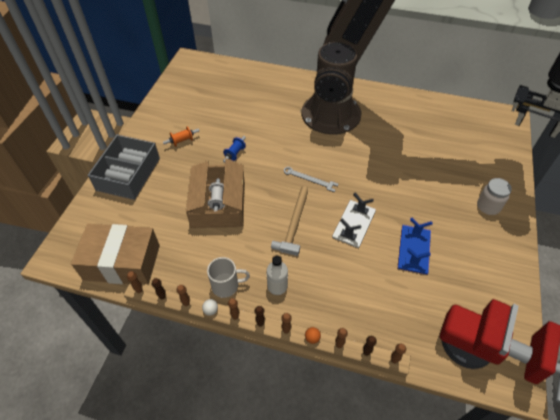

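```bash
cat > h.py <<'E'
import numpy as np,cv2,pickle
def cloud(f):
    h,w=f["range_z"].shape;F=h/2/np.tan(np.radians(f["vertical_fov"]/2))
    v,u=np.mgrid[:h,:w];d=f["range_z"].astype(float)
    P=np.stack([(u-f["cx"])/F*d,-(v-f["cy"])/F*d,-d],-1)
    T=f["cam_to_world"];return P@T[:3,:3].T+T[:3,3]
def load(n):return pickle.load(open(n+".pkl","rb"))
def crop(f,u,v,r,s):
    return cv2.resize(f["frame"][v-r:v+r,u-r:u+r],None,fx=s,fy=s,interpolation=cv2.INTER_CUBIC)
E
python3 - <<'E'
from h import *
t=load("top");s=load("scene")
a=crop(t,350,210,50,4);b=crop(s,216,195,50,4);c=crop(t,208,221,50,4);
cv2.imwrite("pics/c1.png",np.hstack([a[:,:],b]))
P=cloud(t)
bench=P[255:270,100:200,2];print("bench z",np.median(bench))
# column profile across carton rows
for v in (195,209,225):
    print(v,[(u,*(P[v,u]*1000).astype(int)) for u in range(308,392,3)])
# white base
B=t["frame"].astype(int);m=(B.min(-1)>150);m[:185]=0;m[255:]=0;m[:,:185]=0;m[:,232:]=0
print(m.sum(),np.median(P[m],0),cv2.minAreaRect((P[m][:,:2]*1000).astype(np.float32)))
E
```

```text
bench z 0.00024823822126063266
195 [(308, np.int64(587), np.int64(-142), np.int64(-3)), (311, np.int64(588), np.int64(-152), np.int64(-6)), (314, np.int64(587), np.int64(-161), np.int64(3)), (317, np.int64(581), np.int64(-166), np.int64(61)), (320, np.int64(577), np.int64(-173), np.int64(95)), (323, np.int64(577), np.int64(-182), np.int64(102)), (326, np.int64(577), np.int64(-191), np.int64(98)), (329, np.int64(576), np.int64(-199), np.int64(109)), (332, np.int64(576), np.int64(-208), np.int64(112)), (335, np.int64(576), np.int64(-217), np.int64(118)), (338, np.int64(587), np.int64(-238), np.int64(13)), (341, np.int64(587), np.int64(-247), np.int64(17)), (344, np.int64(583), np.int64(-252), np.int64(57)), (347, np.int64(583), np.int64(-261), np.int64(60)), (350, np.int64(588), np.int64(-276), np.int64(17)), (353, np.int64(588), np.int64(-286), np.int64(16)), (356, np.int64(588), np.int64(-295), np.int64(21)), (359, np.int64(578), np.int64(-290), np.int64(113)), (362, np.int64(578), np.int64(-299), np.int64(113)), (365, np.int64(579), np.int64(-310), np.int64(103)), (368, np.int64(580
[... 2761 characters left out ...]
t64(491), np.int64(-306), np.int64(17)), (362, np.int64(491), np.int64(-315), np.int64(23)), (365, np.int64(491), np.int64(-324), np.int64(25)), (368, np.int64(487), np.int64(-317), np.int64(114)), (371, np.int64(487), np.int64(-327), np.int64(111)), (374, np.int64(488), np.int64(-337), np.int64(108)), (377, np.int64(488), np.int64(-347), np.int64(103)), (380, np.int64(488), np.int64(-356), np.int64(102)), (383, np.int64(489), np.int64(-367), np.int64(95)), (386, np.int64(494), np.int64(-397), np.int64(-1)), (389, np.int64(494), np.int64(-405), np.int64(4))]
917 [0.49258335 0.17806016 0.01229227] ((476.6168212890625, 83.7315444946289), (288.863037109375, 157.7433319091797), 79.7958755493164)
```

View pics/c1.png

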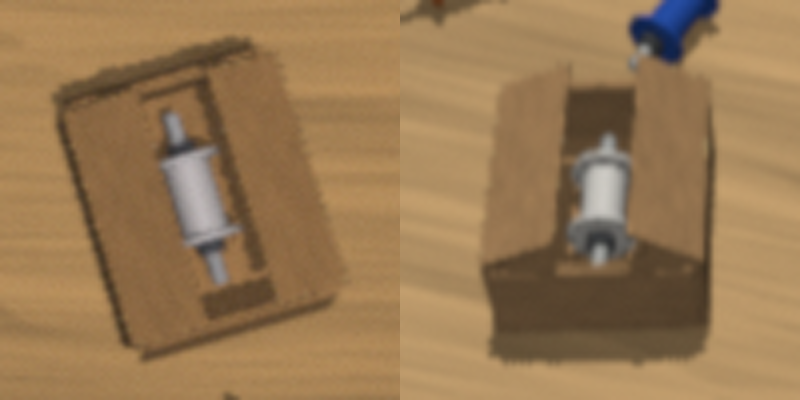

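```bash
cat > fit.py <<'E'
from h import *
P=None
def plane(Q):
    for _ in range(4):
        A=np.c_[Q[:,:2],np.ones(len(Q))];c=np.linalg.lstsq(A,Q[:,2],rcond=None)[0]
        r=Q[:,2]-A@c;k=abs(r)<max(.004,2*r.std());Q=Q[k]
    return c,Q,r.std()
if __name__=="__main__":
  for n in("top","scene"):
    f=load(n);P=cloud(f);B=f["frame"].astype(int);sat=B.max(-1)-B.min(-1)
    X=P.reshape(-1,3);S=sat.ravel();V=B.max(-1).ravel()
    box=(X[:,0]>.4)&(X[:,0]<.68)&(X[:,1]>-.42)&(X[:,1]<-.14)
    up=X[box&(X[:,2]>.088)&(X[:,2]<.17)]
    # hub: grey & in gap
    hb=box&(X[:,2]>.035)&(X[:,2]<.085)&(S<35)&(V>110)
    H=X[hb];c=H.mean(0);rect=cv2.minAreaRect((H[:,:2]*1000).astype(np.float32))
    d=np.linalg.svd(H[:,:2]-c[:2])[2][0];print(n,"hub",len(H),c,rect,"yaw",np.degrees(np.arctan2(*d[::-1])))
    d=d*np.sign(d[0]);nrm=np.array([-d[1],d[0]])
    s=(up[:,:2]-c[:2])@nrm
    for k in(s>0,s<0):
        co,Q,sd=plane(up[k]);g=co[:2];gn=np.hypot(*g)
        e=np.array([-g[1],g[0]])/gn;e*=np.sign(e[0])
        # hinge z=.085
        up_n=-g/gn; off=Q[:,:2]@g/gn; h=(.085-co[2])/gn
        al=Q[:,:2]@e
        print(" flap",len(Q),"ang",np.degrees(np.arctan(gn)),"yaw",np.degrees(np.arctan2(e[1],e[0])),"hinge off",h,"reach",np.percentile(off-h,[1,99])*np.sqrt(1+gn*gn),"along mid",np.percentile(al,[1,99]).mean(), np.ptp(np.percentile(al,[1,99])),"hinge mid",e*np.percentile(al,[1,99]).mean()+g/gn*h,"zmax",Q[:,2].max(),sd)
    rb=(X[:,0]>.38)&(X[:,0]<.6)&(X[:,1]>.03)&(X[:,1]<.28)
    W=X[rb&(X[:,2]>.005)&(X[:,2]<.02)&(S<50)]
    print(" rest base",len(W),cv2.minAreaRect((W[:,:2]*1000).astype(np.float32)))
    K=X[rb&(X[:,2]>.045)&(X[:,2]<.1)]
    if len(K)>10:
        from scipy.cluster.vq import kmeans2
        m,l=kmeans2(K,K[[K[:,0].argmin(),K[:,0].argmax()]],minit='matrix')
        for i in(0,1):print(" fork",(l==i).sum(),m[i],K[l==i][:,2].max(),cv2.minAreaRect((K[l==i][:,:2]*1000).astype(np.float32)))
E
python3 fit.py
```

```text
top hub 317 [ 0.53864254 -0.26734474  0.06192925] ((540.0099487304688, -268.8392333984375), (137.46849060058594, 45.958858489990234), 20.64377784729004) yaw -162.44884812743408
 flap 1061 ang 33.469404144230964 yaw 17.498319931634605 hinge off 0.32534511854962195 reach [0.00886428 0.07436726] along mid 0.4309342370866508 0.18155505898945384 hinge mid [ 0.50881715 -0.18071765] zmax 0.12953385767672465 0.002884353498542718
 flap 966 ang 23.82318432591326 yaw 17.479798340618213 hinge off -0.5157590357435086 reach [0.01312553 0.07847559] along mid 0.4306107431468179 0.18200180745525807 hinge mid [ 0.56564469 -0.36260045] zmax 0.12101435152443707 0.002300586991106981
 rest base 1159 ((481.614013671875, 146.82766723632812), (166.13058471679688, 175.9705047607422), 79.55823516845703)
 fork 70 [0.43980215 0.19160047 0.0705908 ] 0.0846126783009864 ((439.48626708984375, 190.086669921875), (67.04754638671875, 9.666889190673828), 79.93997192382812)
 fork 75 [0.54948059 0.17201243 0.06952649] 0.08584351374452903 ((549.7130126953125, 171.3846893310547), (66.93477630615234, 10.065845489501953), 79.
[... 430 characters left out ...]
785126
 flap 736 ang 23.392817069476617 yaw 17.825622359987655 hinge off -0.5154851331878901 reach [0.01057078 0.07556949] along mid 0.4337231331003494 0.18338718698594186 hinge mid [ 0.57070207 -0.35796624] zmax 0.11790087889898371 0.0017690483577450706
 rest base 982 ((482.97125244140625, 138.5636749267578), (182.5701904296875, 179.46340942382812), 79.73957061767578)
 fork 98 [0.44521452 0.19181567 0.06523686] 0.08364166147366192 ((444.5880126953125, 191.77012634277344), (65.96495819091797, 15.045145034790039), 78.24340057373047)
 fork 108 [0.5550892  0.17219976 0.065395  ] 0.0812951259960788 ((553.9547119140625, 172.7757568359375), (66.178466796875, 14.144253730773926), 80.77224731445312)
```

```bash
cat > go.py <<'E'
import sys,numpy as np
from station import *
def go(targets):
    """targets x y z yaw_deg (TCP) -> offset cm, turn deg from measured pose"""
    s=get_state();p=s["eef_pos"];r,pi,yw=s["ee_rot"]
    x=np.array([np.cos(yw),np.sin(yw),0]);y=np.array([np.sin(yw),-np.cos(yw),0])
    print("t",round(s["t"],2),"p",p.round(4),"rpy",np.degrees([r,pi,yw]).round(2),"F",s["force"].round(1),"w",round(s["width"],4),"q6",s["q"][5].round(2))
    for t in targets:
        d=np.array(t[:3])-p;tr=-((t[3]-np.degrees(yw)+180)%360-180)
        print(t,"-> off",(np.array([d@x,d@y,-d[2]])*100).round(2),"turn",round(tr,1))
if __name__=="__main__":
    a=list(map(float,sys.argv[1:]));go([a[i:i+4] for i in range(0,len(a),4)])
E
python3 go.py .46 .18 .40 -72.4  .54 -.269 .36 -72.4
```

```text
t 0.1 p [0.1544 0.6569 0.4038] rpy [ 1.7992e+02 -1.0000e-02 -1.3230e+01] F [ 0.6 -0.4 -0.4] w 0.0876 q6 -0.29
[0.46, 0.18, 0.4, -72.4] -> off [40.67 39.43  0.38] turn 59.2
[0.54, -0.269, 0.36, -72.4] -> off [58.73 81.31  4.38] turn 59.2
```

Call:
send_rows(motion=[{"offset":[3,3,0],"turn":6},{"offset":[6,6,0],"turn":13},{"offset":[9,9,0],"turn":20},{"offset":[12,12,0],"turn":28},{"offset":[15,15,0],"turn":36},{"offset":[18,18,0],"turn":44},{"offset":[21,21,0],"turn":52},{"offset":[24,24,0],"turn":59}], hand=-1)

```text
t: 0.9
eef_pos: [0.3336, 0.3668, 0.4045]
ee_rot: [3.141, -0.0, -1.266]
force: [2.2, -0.1, -0.3]
width: 0.0295
```

```bash
python3 go.py .46 .18 .40 -72.4
```

```text
t 0.9 p [0.3336 0.3668 0.4045] rpy [ 1.7998e+02 -1.0000e-02 -7.2530e+01] F [ 2.2 -0.1 -0.3] w 0.0295 q6 -0.92
[0.46, 0.18, 0.4, -72.4] -> off [21.61 -6.45  0.45] turn -0.1
```

Call:
send_rows(motion=[{"offset":[4,-1,0],"turn":0},{"offset":[8,-2,0],"turn":0},{"offset":[12,-3.5,0],"turn":0},{"offset":[16,-5,0],"turn":0},{"offset":[20,-6,0],"turn":0},{"offset":[21.6,-6.5,0],"turn":0},{"offset":[21.6,-6.5,0],"turn":0},{"offset":[21.6,-6.5,0],"turn":0}])

```text
t: 1.7
eef_pos: [0.461, 0.1824, 0.4044]
ee_rot: [3.141, -0.0, -1.262]
force: [0.7, -0.3, 0.3]
width: 0.0005
```

```bash
cat > snap.py <<'E'
import sys,pickle,cv2
from station import *
f=grab_frame(sys.argv[1]);pickle.dump(f,open(sys.argv[2]+".pkl","wb"));cv2.imwrite(f"pics/{sys.argv[2]}.png",f["frame"])
E
python3 snap.py wrist w1; python3 go.py .54 -.269 .36 -72.4; python3 -c "
from h import *
f=load('w1');print(f['cam_to_world'].round(3).tolist(),f['vertical_fov'])"
```

```text
t 1.75 p [0.4608 0.1828 0.4045] rpy [179.98   0.   -72.24] F [-0.1 -0.2  0. ] w 0.0006 q6 -0.46
[0.54, -0.269, 0.36, -72.4] -> off [45.45  6.24  4.45] turn 0.2
[[-0.953, 0.289, 0.094, 0.487], [-0.304, -0.906, -0.294, 0.102], [0.0, -0.308, 0.951, 0.384], [0.0, 0.0, 0.0, 1.0]] 67.21890585442108
```

View pics/w1.png

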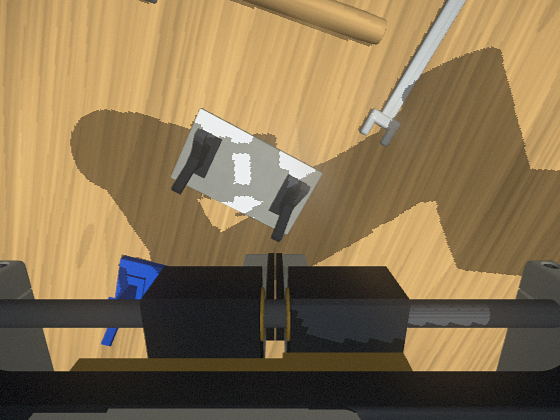

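```bash
cat > rest.py <<'E'
import sys
from h import *
f=load(sys.argv[1]);X=cloud(f)[:250].reshape(-1,3)
rb=(X[:,0]>.37)&(X[:,0]<.62)&(X[:,1]>.08)&(X[:,1]<.28)
W=X[rb&(X[:,2]>.007)&(X[:,2]<.018)]
print("base",len(W),cv2.minAreaRect((W[:,:2]*1000).astype(np.float32)),"med z",np.median(W[:,2]))
K=X[rb&(X[:,2]>.04)&(X[:,2]<.1)]
k=K[:,0]>.497
c=[]
for q in(k,~k):
    R=K[q];r=cv2.minAreaRect((R[:,:2]*1000).astype(np.float32));c.append(np.array(r[0]));print("fork",len(R),r,"zmax",R[:,2].max())
    top=R[R[:,2]>.075]; print("  tips mid",(top[:,:2].min(0)+top[:,:2].max(0))/2)
print("centre",(c[0]+c[1])/2,"yaw",np.degrees(np.arctan2(*(c[0]-c[1])[::-1])),"sep",np.hypot(*(c[0]-c[1])))
E
python3 rest.py w1
```

```text
base 8493 ((479.2472839355469, 146.86843872070312), (167.25949096679688, 182.65386962890625), 79.936767578125) med z 0.011504103480764916
fork 826 ((552.0380859375, 173.0589141845703), (67.92334747314453, 10.390266418457031), 80.18975067138672) zmax 0.08300231228277327
  tips mid [0.55186736 0.1729921 ]
fork 732 ((441.8599548339844, 192.5688018798828), (67.74522399902344, 10.507259368896484), 79.99581909179688) zmax 0.08171707243588067
  tips mid [0.44181725 0.19261487]
centre [496.94902039 182.81385803] yaw -10.04160865376274 sep 111.89216367265038
```

Call:
send_rows(motion=[{"offset":[5,0.7,0],"turn":0},{"offset":[10,1.4,0],"turn":0},{"offset":[15,2.1,0],"turn":0},{"offset":[20,2.8,0],"turn":0},{"offset":[25,3.5,0],"turn":0},{"offset":[28,4,0],"turn":0},{"offset":[28,4,0],"turn":0},{"offset":[28,4,0],"turn":0}])

```text
t: 2.55
eef_pos: [0.5084, -0.0959, 0.4044]
ee_rot: [3.141, 0.0, -1.261]
force: [0.7, 0.4, 0.5]
width: 0.0004
```

```bash
python3 snap.py wrist w2; python3 go.py .54 -.269 .36 -72.4;  python3 - <<'E'
from h import *
import fit
f=load('w2');X=cloud(f)[:250].reshape(-1,3)
B=f["frame"][:250].reshape(-1,3).astype(int)
box=(X[:,0]>.4)&(X[:,0]<.68)&(X[:,1]>-.42)&(X[:,1]<-.13)
a=np.radians(17.6);ex=np.array([np.cos(a),np.sin(a)]);ey=np.array([-ex[1],ex[0]])
L=np.c_[(X[:,:2]-[.54,-.269])@ex,(X[:,:2]-[.54,-.269])@ey,X[:,2]]
hb=box&(abs(L[:,1])<.028)&(X[:,2]>.035)&(X[:,2]<.085)&(B.max(1)-B.min(1)<35)
H=L[hb];print("hub pts",len(H),"local rect",cv2.minAreaRect((H[:,:2]*1000).astype(np.float32)),"bounds",np.percentile(H,[.5,99.5],axis=0).round(4).tolist())
for s in(1,-1):
    Q=L[box&(L[:,2]>.088)&(L[:,2]<.17)&(s*L[:,1]>.02)]
    c,Q,sd=fit.plane(Q);print(s,len(Q),"ang",np.degrees(np.arctan(c[1])),"xslope",c[0],"z=85 at y",(.085-c[2])/c[1],"bounds",np.percentile(Q,[.5,99.5],axis=0).round(4).tolist(),sd)
E
```

```text
t 2.6 p [ 0.5084 -0.0953  0.4045] rpy [ 1.7999e+02  2.0000e-02 -7.2200e+01] F [ 0.4  0.9 -0.1] w 0.0007 q6 0.12
[0.54, -0.269, 0.36, -72.4] -> off [17.5   2.3   4.45] turn 0.2
hub pts 3823 local rect ((-9.598464965820312, 8.079742431640625), (164.2440948486328, 31.842082977294922), 0.9078698754310608) bounds [[-0.0915, -0.0047, 0.0372], [0.0713, 0.0194, 0.0819]]
1 18662 ang -33.502209065876826 xslope -0.00032454366905242067 z=85 at y 0.09284365429281184 bounds [[-0.0917, 0.0323, 0.0885], [0.0918, 0.0874, 0.1248]] 0.0008457270400587942
  ret = _var(a, axis=axis, dtype=dtype, out=out, ddof=ddof,
  arrmean = um.true_divide(arrmean, div, out=arrmean,
  ret = ret.dtype.type(ret / rcount)
<stdin>:12: RuntimeWarning: divide by zero encountered in scalar divide
Traceback (most recent call last):
IndexError: index -1 is out of bounds for axis 0 with size 0
```

Call:
send_rows(motion=[{"offset":[4,0.5,0],"turn":0},{"offset":[8,1,0],"turn":0},{"offset":[12,1.5,0],"turn":0},{"offset":[15.5,2.2,1],"turn":0.2},{"offset":[17.2,2.3,4],"turn":0.2},{"offset":[17.2,2.3,7],"turn":0.2},{"offset":[17.2,2.3,7],"turn":0.2},{"offset":[17.2,2.3,7],"turn":0.2}])

```text
t: 3.4
eef_pos: [0.5396, -0.2656, 0.3352]
ee_rot: [3.141, -0.0, -1.262]
force: [0.6, 0.2, 0.6]
width: 0.0006
```

```bash
python3 snap.py wrist w3; python3 go.py .539 -.266 .271 -72.4
```

```text
t 3.45 p [ 0.54   -0.2658  0.3363] rpy [-1.7994e+02 -7.0000e-02 -7.2280e+01] F [ 0.4 -0.2  0.4] w 0.0006 q6 0.44
[0.539, -0.266, 0.271, -72.4] -> off [-0.01  0.1   6.53] turn 0.1
```

View pics/w3.png

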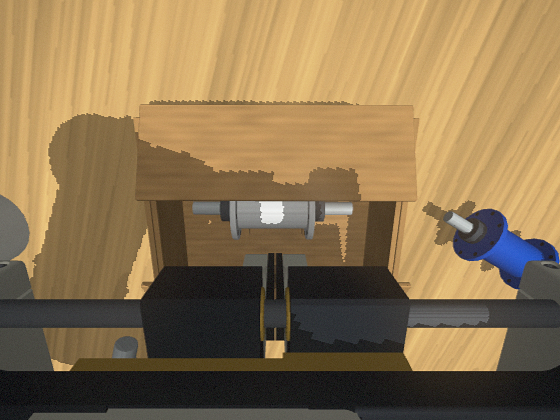

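Call:
send_rows(motion=[{"offset":[0,0,2],"turn":0},{"offset":[0,0,4],"turn":0},{"offset":[0,0,5.5],"turn":0},{"offset":[0,0,6.5],"turn":0},{"offset":[0.5,0,6.5],"turn":0},{"offset":[0.8,0,6.5],"turn":0},{"offset":[0.8,0,6.5],"turn":0}])

```text
t: 4.15
eef_pos: [0.5421, -0.275, 0.271]
ee_rot: [-3.14, -0.001, -1.264]
force: [-0.9, -0.4, -0.6]
width: 0.0009
```

Call:
send_rows(motion=[{"offset":[0.5,0,0],"turn":0},{"offset":[0.9,0,-0.1],"turn":0},{"offset":[1.4,0,-0.9],"turn":0},{"offset":[1.9,0,-1.6],"turn":0},{"offset":[2.5,0,-2.2],"turn":0},{"offset":[3.1,0,-2.8],"turn":0},{"offset":[3.1,0,-2.8],"turn":0}])

```text
t: 4.85
eef_pos: [0.5512, -0.3051, 0.2986]
ee_rot: [-3.14, -0.001, -1.265]
force: [-1.0, 0.3, 0.2]
width: 0.0008
```

```bash
python3 snap.py scene s1; python3 go.py .539 -.266 .271 -72.4; python3 -c "
from h import *
f=load('s1');cv2.imwrite('pics/s1c.png',crop(f,216,170,80,4))"
```

```text
t 4.9 p [ 0.5509 -0.3048  0.2979] rpy [-1.7997e+02 -3.0000e-02 -7.2470e+01] F [-0. -0.  0.] w 0.0005 q6 0.5
[0.539, -0.266, 0.271, -72.4] -> off [-4.06 -0.04  2.69] turn -0.1
```

View pics/s1c.png

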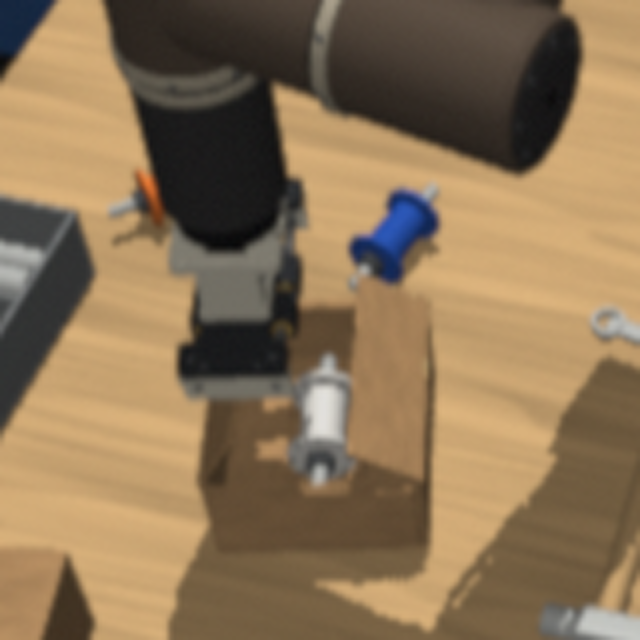

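Call:
send_rows(motion=[{"offset":[0.8,0,-0.4],"turn":0},{"offset":[1.5,0,-0.8],"turn":0},{"offset":[2.4,0,-1.0],"turn":0},{"offset":[3.2,0,-1.2],"turn":0},{"offset":[4.0,0,-1.1],"turn":0},{"offset":[4.7,0,-1.0],"turn":0},{"offset":[5.4,0,-0.9],"turn":0},{"offset":[5.4,0,-0.9],"turn":0}])

```text
t: 5.7
eef_pos: [0.5672, -0.3564, 0.306]
ee_rot: [3.141, 0.0, -1.265]
force: [-0.1, -0.1, 0.5]
width: 0.001
```

Call:
send_rows(motion=[{"offset":[0.6,0,0.2],"turn":0},{"offset":[1.1,0,0.5],"turn":0},{"offset":[1.7,0,0.9],"turn":0},{"offset":[2.2,0,1.4],"turn":0},{"offset":[2.7,0,1.9],"turn":0},{"offset":[3.1,0,2.4],"turn":0},{"offset":[3.1,0,2.4],"turn":0},{"offset":[3.1,0,2.4],"turn":0}])

```text
t: 6.5
eef_pos: [0.5762, -0.3843, 0.2839]
ee_rot: [3.141, 0.001, -1.263]
force: [-4.5, 10.7, 13.5]
width: 0.0009
```

```bash
python3 go.py .539 -.266 .271 -72.4;python3 snap.py wrist w4;python3 snap.py top t4; python3 - <<'E'
from h import *
a=np.radians(17.6);ex=np.array([np.cos(a),np.sin(a)]);ey=np.array([-ex[1],ex[0]])
for n in('w4','t4'):
    f=load(n);P=cloud(f);P=P[:250] if n=='w4' else P
    X=P.reshape(-1,3);L=np.c_[(X[:,:2]-[.54,-.269])@ex,(X[:,:2]-[.54,-.269])@ey,X[:,2]]
    Q=L[(abs(L[:,0])<.085)&(L[:,0]>.04)]
    for y in np.arange(-.2,-.05,.008):
        q=Q[abs(Q[:,1]-y)<.004]
        if len(q):print(n,round(y,3),len(q),np.percentile(q[:,2],[10,50,90]).round(3))
E
```

```text
t 6.5 p [ 0.5762 -0.3843  0.2839] rpy [ 1.7998e+02  8.0000e-02 -7.2390e+01] F [-4.5 10.7 13.5] w 0.0009 q6 0.62
[0.539, -0.266, 0.271, -72.4] -> off [-12.4   -0.03   1.29] turn 0.0
w4 -0.2 560 [-0.001 -0.     0.   ]
w4 -0.192 610 [-0.001 -0.001  0.   ]
w4 -0.184 549 [-0.001 -0.     0.   ]
w4 -0.176 531 [-0.001 -0.     0.   ]
w4 -0.168 504 [-0.001 -0.001  0.   ]
w4 -0.16 531 [-0.001 -0.001  0.   ]
w4 -0.152 480 [-0.001 -0.001  0.   ]
w4 -0.144 1333 [-0.001  0.111  0.112]
w4 -0.136 1201 [-0.001  0.108  0.11 ]
w4 -0.128 459 [-0.001 -0.001  0.   ]
w4 -0.12 451 [-0.001 -0.     0.   ]
w4 -0.112 421 [-0.001 -0.001  0.   ]
w4 -0.104 345 [-0.001 -0.001  0.   ]
t4 -0.136 3 [0.545 0.546 0.546]
t4 -0.128 9 [0.545 0.546 0.547]
t4 -0.12 11 [0.509 0.544 0.546]
t4 -0.112 19 [0.505 0.515 0.546]
t4 -0.104 26 [0.299 0.518 0.528]
t4 -0.096 41 [0.09  0.517 0.525]
t4 -0.088 50 [0.088 0.518 0.528]
t4 -0.08 103 [0.021 0.091 0.527]
t4 -0.072 84 [0.019 0.52  0.529]
t4 -0.064 77 [0.021 0.524 0.532]
t4 -0.056 70 [0.468 0.527 0.532]
```

Call:
send_rows(motion=[{"offset":[-1.5,0,-3],"turn":0},{"offset":[-4,0,-5],"turn":0},{"offset":[-8,0,-5],"turn":0},{"offset":[-11.5,0,-5],"turn":0},{"offset":[-12.4,0,-2],"turn":0},{"offset":[-12.4,0,0.3],"turn":0},{"offset":[-12.4,0,0.3],"turn":0},{"offset":[-12.4,0,0.3],"turn":0}])

```text
t: 7.4
eef_pos: [0.5393, -0.2672, 0.2798]
ee_rot: [3.141, -0.0, -1.264]
force: [0.4, -0.0, 1.0]
width: 0.0007
```

```bash
python3 go.py .539 -.266 .281 -72.4;python3 snap.py top t5;python3 snap.py scene s5; python3 -c "
from h import *
cv2.imwrite('pics/s5c.png',crop(load('s5'),216,180,75,5))"
```

```text
t 7.4 p [ 0.5393 -0.2672  0.2798] rpy [ 1.7996e+02 -1.0000e-02 -7.2410e+01] F [ 0.4 -0.   1. ] w 0.0007 q6 0.44
[0.539, -0.266, 0.281, -72.4] -> off [-0.13 -0.   -0.12] turn -0.0
```

View pics/s5c.png

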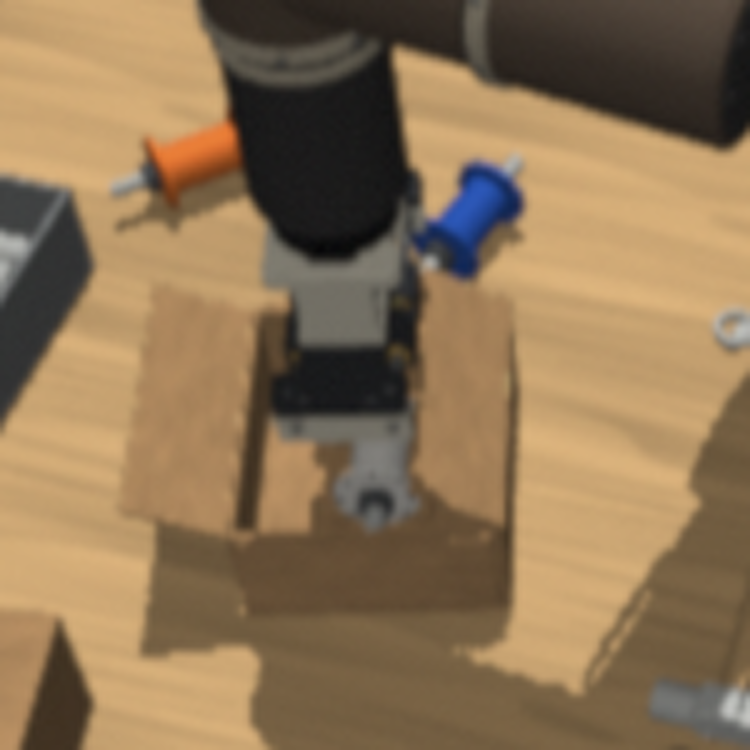

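Call:
send_rows(motion=[{"offset":[-0.9,0,0],"turn":0},{"offset":[-1.6,0,-0.1],"turn":0},{"offset":[-2.1,0,-0.7],"turn":0},{"offset":[-2.6,0,-1.2],"turn":0},{"offset":[-3.4,0,-1.9],"turn":0},{"offset":[-4.2,0,-2.3],"turn":0},{"offset":[-5.0,0,-2.7],"turn":0},{"offset":[-5.0,0,-2.7],"turn":0}])

```text
t: 8.3
eef_pos: [0.5237, -0.2183, 0.3075]
ee_rot: [-3.14, -0.0, -1.263]
force: [0.7, 0.1, 0.6]
width: 0.0006
```

Call:
send_rows(motion=[{"offset":[-0.9,0,-0.2],"turn":0},{"offset":[-1.7,0,-0.4],"turn":0},{"offset":[-2.5,0,-0.4],"turn":0},{"offset":[-3.2,0,-0.3],"turn":0},{"offset":[-3.8,0,-0.1],"turn":0},{"offset":[-4.3,0,0.1],"turn":0},{"offset":[-4.8,0,0.4],"turn":0},{"offset":[-5.3,0,0.7],"turn":0}])

```text
t: 9.1
eef_pos: [0.5078, -0.1684, 0.2993]
ee_rot: [3.142, 0.0, -1.264]
force: [-0.3, -0.1, -0.5]
width: 0.0004
```

Call:
send_rows(motion=[{"offset":[-0.4,0,0.4],"turn":0},{"offset":[-0.8,0,0.9],"turn":0},{"offset":[-1.2,0,1.4],"turn":0},{"offset":[-1.6,0,1.7],"turn":0},{"offset":[-1.6,0,1.7],"turn":0}])

```text
t: 9.6
eef_pos: [0.5033, -0.1541, 0.283]
ee_rot: [3.141, -0.002, -1.263]
force: [0.1, -6.3, 4.0]
width: 0.0002
```

```bash
python3 go.py .541 -.268 .46 17.6
```

```text
t 9.6 p [ 0.5033 -0.1541  0.283 ] rpy [ 1.7998e+02 -1.3000e-01 -7.2360e+01] F [ 0.1 -6.3  4. ] w 0.0002 q6 0.23
[0.541, -0.268, 0.46, 17.6] -> off [ 12.    -0.14 -17.7 ] turn -90.0
```

Call:
send_rows(motion=[{"offset":[0.8,0,-3],"turn":0},{"offset":[2,0,-7],"turn":-4},{"offset":[4,0,-11],"turn":-12},{"offset":[6,0,-13],"turn":-20},{"offset":[8,0,-14],"turn":-28},{"offset":[10,0,-14],"turn":-36},{"offset":[12,-0.1,-14],"turn":-44},{"offset":[12,-0.1,-14],"turn":-52}], hand=1)

```text
t: 10.4
eef_pos: [0.5407, -0.2692, 0.4218]
ee_rot: [3.141, 0.001, -0.352]
force: [-0.6, 1.2, -0.4]
width: 0.0587
```

Call:
send_rows(motion=[{"offset":[0,0,0],"turn":-8},{"offset":[0,0,0],"turn":-16},{"offset":[0,0,0],"turn":-24},{"offset":[0,0,0],"turn":-32},{"offset":[0,0,0],"turn":-38},{"offset":[0,0,0],"turn":-38},{"offset":[0,0,0],"turn":-38}])

```text
t: 11.1
eef_pos: [0.5403, -0.2675, 0.4224]
ee_rot: [-3.141, 0.0, 0.304]
force: [0.2, -0.5, 0.2]
width: 0.0875
```

```bash
python3 snap.py wrist w6; python3 go.py .541 -.268 .35 17.6; cat > hub.py <<'E'
import sys
from h import *
import fit
f=load(sys.argv[1]);X=cloud(f)[:255].reshape(-1,3)
B=f["frame"][:255].reshape(-1,3).astype(int)
a=np.radians(17.6);ex=np.array([np.cos(a),np.sin(a)]);ey=np.array([-ex[1],ex[0]])
L=np.c_[(X[:,:2]-[.54,-.269])@ex,(X[:,:2]-[.54,-.269])@ey,X[:,2]]
for s in(1,-1):
    Q=L[(abs(L[:,0])<.09)&(s*L[:,1]>.09)&(s*L[:,1]<.16)&(L[:,2]>.08)&(L[:,2]<.17)]
    if len(Q)>50:
        c,Q,sd=fit.plane(Q);print("flap",s,len(Q),"theta",np.pi-np.arctan(s*c[1]),"z=85 at",(.085-c[2])/c[1],"zmax",Q[:,2].max(),"ymax",abs(Q[:,1]).max())
H=L[(abs(L[:,1])<.04)&(abs(L[:,0])<.08)&(L[:,2]>.042)&(L[:,2]<.085)]
print("hub",len(H),np.percentile(H,[.5,99.5],axis=0).round(4).tolist(),cv2.minAreaRect((H[:,:2]*1000).astype(np.float32)))
b=H[(abs(H[:,0])<.02)]
for x in(-.015,-.005,.005,.015):
    q=b[abs(b[:,0]-x)<.004]
    A=np.c_[2*q[:,1],2*q[:,2],np.ones(len(q))];p=np.linalg.lstsq(A,(q[:,1:]**2).sum(1),rcond=None)[0]
    print(x,len(q),"circle y,z,r",p[:2].round(4),np.sqrt(p[2]+p[0]**2+p[1]**2).round(4),"zmax",q[:,2].max().round(4))
# flanges: z>0.068
g=H[H[:,2]>.068]
for k in(g[:,0]>0,g[:,0]<0):
    if k.sum():print("flange x",np.percentile(g[k],[2,98],axis=0)[:,0],"y mid",g[k][:,1].mean(),k.sum())
E
python3 hub.py w6
```

```text
t 11.15 p [ 0.5403 -0.2675  0.4225] rpy [-1.7999e+02  1.0000e-02  1.7410e+01] F [-0.7 -0.4  0.1] w 0.0874 q6 2.01
[0.541, -0.268, 0.35, 17.6] -> off [0.06 0.07 7.25] turn -0.2
flap 1 10161 theta 2.700288738655704 z=85 at 0.0875978759474616 zmax 0.11412604886493882 ymax 0.14703570537157543
flap -1 9748 theta 2.701213024002708 z=85 at -0.08459676210848602 zmax 0.11441987644145035 ymax 0.1444258168165548
hub 3018 [[-0.0646, -0.0245, 0.0447], [0.0717, 0.0272, 0.0746]] ((2.8583145141601562, 1.4969635009765625), (54.47828674316406, 139.63426208496094), 89.38409423828125)
-0.015 209 circle y,z,r [0.0015 0.047 ] 0.0175 zmax 0.0661
-0.005 214 circle y,z,r [0.0014 0.0466] 0.0178 zmax 0.0659
0.005 220 circle y,z,r [0.0013 0.0467] 0.0177 zmax 0.066
0.015 229 circle y,z,r [0.0013 0.0468] 0.0176 zmax 0.0658
flange x [0.03239736 0.03731087] y mid 0.0013206252795587513 174
flange x [-0.03143328 -0.02638063] y mid 0.0012906710344072184 159
```

View pics/w6.png

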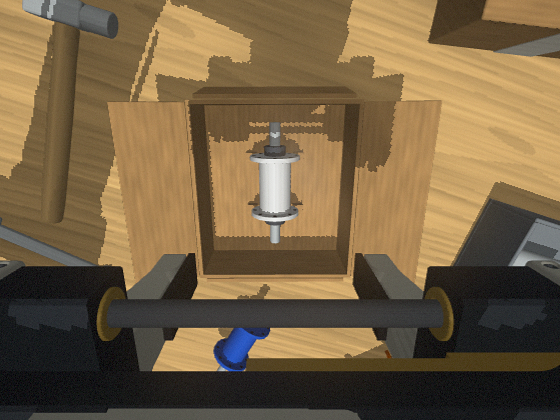

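```bash
python3 go.py .5425 -.2668 .214 17.3
```

```text
t 11.15 p [ 0.5403 -0.2675  0.4225] rpy [-1.7999e+02  1.0000e-02  1.7410e+01] F [-0.7 -0.4  0.1] w 0.0874 q6 2.01
[0.5425, -0.2668, 0.214, 17.3] -> off [ 0.23 -0.   20.85] turn 0.1
```

Call:
send_rows(motion=[{"offset":[0.2,0,3],"turn":0},{"offset":[0.2,0,7],"turn":0},{"offset":[0.2,0,11],"turn":0},{"offset":[0.2,0,14.5],"turn":0},{"offset":[0.2,0,17.5],"turn":0},{"offset":[0.2,0,19.5],"turn":0},{"offset":[0.2,0,20.8],"turn":0},{"offset":[0.2,0,20.8],"turn":0}])

```text
t: 11.95
eef_pos: [0.5417, -0.2669, 0.213]
ee_rot: [-3.14, 0.003, 0.305]
force: [-0.2, -0.6, 0.0]
width: 0.0877
```

Call:
send_rows(motion=[{"offset":[0,0,0],"turn":0},{"offset":[0,0,0],"turn":0},{"offset":[0,0,0],"turn":0},{"offset":[0,0,0],"turn":0},{"offset":[0,0,0],"turn":0},{"offset":[0,0,0],"turn":0},{"offset":[0,0,0],"turn":0},{"offset":[0,0,0],"turn":0}], hand=-1, squeeze=25)

```text
t: 12.75
eef_pos: [0.5422, -0.267, 0.2147]
ee_rot: [-3.142, -0.0, 0.307]
force: [-0.4, 0.5, 1.5]
width: 0.0355
```

```bash
python3 go.py .5425 -.2668 .42 17.3
```

```text
t 12.75 p [ 0.5422 -0.267   0.2147] rpy [-180.     -0.     17.58] F [-0.4  0.5  1.5] w 0.0355 q6 2.01
[0.5425, -0.2668, 0.42, 17.3] -> off [ 4.000e-02 -1.000e-02 -2.053e+01] turn 0.3
```

Call:
send_rows(motion=[{"offset":[0,0,-0.7],"turn":0},{"offset":[0,0,-2],"turn":0},{"offset":[0,0,-4],"turn":0},{"offset":[0,0,-6.5],"turn":0},{"offset":[0,0,-9.5],"turn":0},{"offset":[0,0,-12],"turn":0},{"offset":[0,0,-14],"turn":0},{"offset":[0,0,-15],"turn":0}])

```text
t: 13.55
eef_pos: [0.5422, -0.2671, 0.3677]
ee_rot: [3.14, -0.003, 0.307]
force: [0.7, 0.6, -3.4]
width: 0.0354
```

```bash
python3 go.py .497 .1825 .36 -10
```

```text
t 13.55 p [ 0.5422 -0.2671  0.3677] rpy [ 1.799e+02 -1.700e-01  1.759e+01] F [ 0.7  0.6 -3.4] w 0.0354 q6 2.01
[0.497, 0.1825, 0.36, -10.0] -> off [  9.27 -44.22   0.77] turn 27.6
```

Call:
send_rows(motion=[{"offset":[0.4,-2,0],"turn":1},{"offset":[1,-5,0],"turn":3},{"offset":[1.9,-9,0],"turn":5.6},{"offset":[2.7,-13,0],"turn":8},{"offset":[3.6,-17,0],"turn":10.6},{"offset":[4.4,-21,0],"turn":13},{"offset":[5.2,-25,0],"turn":15.6},{"offset":[6,-29,0],"turn":18}])

```text
t: 14.35
eef_pos: [0.511, 0.029, 0.3647]
ee_rot: [-3.142, 0.0, -0.009]
force: [1.4, 1.2, -2.8]
width: 0.0354
```

```bash
python3 go.py .497 .1825 .36 -10
```

```text
t 14.35 p [0.511  0.029  0.3647] rpy [-1.8e+02  2.0e-02 -5.4e-01] F [ 1.4  1.2 -2.8] w 0.0354 q6 1.12
[0.497, 0.1825, 0.36, -10.0] -> off [ -1.54 -15.33   0.47] turn 9.5
```

Call:
send_rows(motion=[{"offset":[-0.3,-3,0],"turn":2},{"offset":[-0.7,-7,0],"turn":4.4},{"offset":[-1.1,-11,0],"turn":6.8},{"offset":[-1.4,-14,0],"turn":8.8},{"offset":[-1.5,-15.2,0],"turn":9.4},{"offset":[-1.5,-15.2,0],"turn":9.4},{"offset":[-1.5,-15.2,0],"turn":9.4},{"offset":[-1.5,-15.2,0],"turn":9.4}])

```text
t: 15.15
eef_pos: [0.4978, 0.179, 0.3645]
ee_rot: [3.141, 0.0, -0.172]
force: [-0.3, -0.5, -3.4]
width: 0.0355
```

```bash
python3 snap.py wrist w8; python3 go.py .497 .1825 .28 -10; python3 - <<'E'
from h import *
from station import *
s=get_state();p=s["eef_pos"];yw=s["ee_rot"][2]
f=load("w8");X=cloud(f).reshape(-1,3)
x=np.array([np.cos(yw),np.sin(yw)]);y=np.array([np.sin(yw),-np.cos(yw)])
d=X[:,:2]-p[:2];T=np.c_[d@x,d@y,p[2]-X[:,2]]
k=(T[:,2]>.13)&(T[:,2]<.2)&(abs(T[:,1])<.035)&(T[:,0]>.02)&(T[:,0]<.09)
H=T[k];print(len(H),np.percentile(H,[.5,99.5],axis=0).round(4).tolist())
for lo,hi in((.028,.040),(.046,.075)):
    q=H[(H[:,0]>lo)&(H[:,0]<hi)]
    if len(q):print(lo,len(q),"x",q[:,0].min(),q[:,0].max(),"y",np.percentile(q[:,1],[1,99]),"z top",np.percentile(q[:,2],1))
E
python3 rest.py w8
```

```text
t 15.2 p [0.4978 0.1789 0.3646] rpy [ 1.7998e+02  2.0000e-02 -9.8600e+00] F [-0.8  0.  -2.7] w 0.0354 q6 0.68
[0.497, 0.1825, 0.28, -10.0] -> off [-0.15 -0.34  8.46] turn 0.1
6747 [[0.0202, -0.0256, 0.1403], [0.07, 0.0261, 0.1859]]
0.028 3874 x 0.029064430857044386 0.039983850081402775 y [-0.02548547  0.02592511] z top 0.14035298056462844
0.046 1382 x 0.04601164109466926 0.07016091044939324 y [-0.00566457  0.00612808] z top 0.16141619187922146
base 4785 ((503.0028381347656, 182.07846069335938), (90.11030578613281, 147.4375762939453), 79.84228515625) med z 0.011550029187911204
fork 835 ((552.0865478515625, 173.24188232421875), (67.84814453125, 10.187393188476562), 80.10812377929688) zmax 0.08235915476929573
  tips mid [0.55204906 0.17334828]Traceback (most recent call last):
  File "rest.py", line 11, in <module>
    R=K[q];r=cv2.minAreaRect((R[:,:2]*1000).astype(np.float32));c.append(np.array(r[0]));print("fork",len(R),r,"zmax",R[:,2].max())
                                                                                                                      ~~~~~~~~~~^^
    return umr_maximum(a, axis, None, out, keepdims, initial, where)
ValueError: zero-size array to reduction operation maximum which has no identity
```

View pics/w8.png

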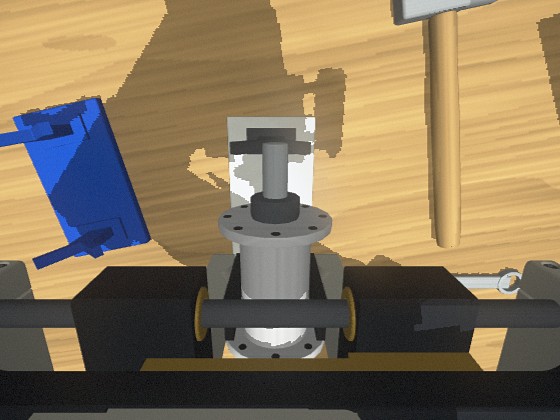

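Call:
send_rows(motion=[{"offset":[-0.15,-0.4,0],"turn":0.2},{"offset":[-0.15,-0.4,2],"turn":0.2},{"offset":[-0.15,-0.4,4.5],"turn":0.2},{"offset":[-0.15,-0.4,7],"turn":0.2},{"offset":[-0.15,-0.4,9],"turn":0.2},{"offset":[-0.15,-0.4,10],"turn":0.2},{"offset":[-0.15,-0.4,10],"turn":0.2},{"offset":[-0.15,-0.4,10],"turn":0.2}])

```text
t: 16.0
eef_pos: [0.4976, 0.184, 0.2654]
ee_rot: [-3.141, -0.001, -0.175]
force: [1.3, 0.1, -3.5]
width: 0.0356
```

```bash
python3 go.py .497 .1829 .2294 -10
```

```text
t 16.0 p [0.4976 0.184  0.2654] rpy [-1.7998e+02 -4.0000e-02 -1.0030e+01] F [ 1.3  0.1 -3.5] w 0.0356 q6 0.67
[0.497, 0.1829, 0.2294, -10.0] -> off [-0.04  0.12  3.6 ] turn -0.0
```

Call:
send_rows(motion=[{"offset":[-0.05,0.1,1],"turn":0},{"offset":[-0.05,0.1,2],"turn":0},{"offset":[-0.05,0.1,2.6],"turn":0},{"offset":[-0.05,0.1,3.0],"turn":0},{"offset":[-0.05,0.1,3.2],"turn":0},{"offset":[-0.05,0.1,3.4],"turn":0},{"offset":[-0.05,0.1,3.4],"turn":0},{"offset":[-0.05,0.1,3.4],"turn":0}])

```text
t: 16.8
eef_pos: [0.4965, 0.183, 0.2308]
ee_rot: [-3.141, -0.0, -0.175]
force: [-0.0, -0.9, -3.7]
width: 0.0353
```

```bash
python3 go.py .497 .1829 .2294 -10;python3 go.py .497 .1829 .2294 -10
```

```text
t 16.8 p [0.4965 0.183  0.2308] rpy [-1.7999e+02 -1.0000e-02 -1.0020e+01] F [-0.  -0.9 -3.7] w 0.0353 q6 0.67
[0.497, 0.1829, 0.2294, -10.0] -> off [0.05 0.01 0.14] turn -0.0
t 16.8 p [0.4965 0.183  0.2308] rpy [-1.7999e+02 -1.0000e-02 -1.0020e+01] F [-0.  -0.9 -3.7] w 0.0353 q6 0.67
[0.497, 0.1829, 0.2294, -10.0] -> off [0.05 0.01 0.14] turn -0.0
```

Call:
send_rows(motion=[{"offset":[0,0,0.1],"turn":0},{"offset":[0,0,0.15],"turn":0},{"offset":[0,0,0.2],"turn":0},{"offset":[0,0,0.2],"turn":0},{"offset":[0,0,0.2],"turn":0}])

```text
t: 17.3
eef_pos: [0.4966, 0.1831, 0.2296]
ee_rot: [-3.141, -0.001, -0.175]
force: [-3.3, 0.6, 6.6]
width: 0.0351
```

Contact felt (wrist force rose about 10 N); releasing.

Call:
send_rows(motion=[{"offset":[0,0,0],"turn":0},{"offset":[0,0,0],"turn":0},{"offset":[0,0,0],"turn":0},{"offset":[0,0,0],"turn":0},{"offset":[0,0,0],"turn":0},{"offset":[0,0,0],"turn":0},{"offset":[0,0,0],"turn":0},{"offset":[0,0,0],"turn":0}], hand=1)

```text
t: 18.1
eef_pos: [0.4965, 0.183, 0.2286]
ee_rot: [3.142, 0.0, -0.175]
force: [-0.1, -0.1, 0.1]
width: 0.0864
```

Call:
send_rows(motion=[{"offset":[0,0,-1],"turn":0},{"offset":[0,0,-3],"turn":0},{"offset":[0,0,-6],"turn":0},{"offset":[0,0,-10],"turn":0},{"offset":[0,0,-14],"turn":0},{"offset":[0,0,-17],"turn":0},{"offset":[0,0,-18],"turn":0},{"offset":[0,0,-18],"turn":0}])

```text
t: 18.9
eef_pos: [0.4965, 0.183, 0.4109]
ee_rot: [-3.139, -0.003, -0.175]
force: [-1.0, 0.3, -0.9]
width: 0.0872
```

```bash
python3 snap.py wrist w9; python3 snap.py scene s9; python3 go.py .497 .1829 .2294 -10; python3 - <<'E'
from h import *
f=load("w9");X=cloud(f)[:255].reshape(-1,3);a=np.radians(-10.04)
d=X[:,:2]-[.497,.1829];L=np.c_[d@[np.cos(a),np.sin(a)],d@[-np.sin(a),np.cos(a)],X[:,2]]
q=L[(abs(L[:,1])<.017)&(L[:,2]>.05)]
for lo,hi in((-.07,-.047),(-.034,-.03),(-.025,.025),(.03,.034),(.047,.075)):
    k=L[(L[:,0]>lo)&(L[:,0]<hi)&(abs(L[:,1])<.03)&(L[:,2]>.05)]
    if len(k):
        t=k[k[:,2]>k[:,2].max()-.004];print(lo,hi,len(k),"zmax",np.percentile(k[:,2],99).round(4),"ridge y",t[:,1].mean().round(4))
k=L[(abs(L[:,1])<.02)&(L[:,2]>.058)&(abs(L[:,0])<.09)];print("x ext",k[:,0].min(),k[:,0].max())
g=L[(abs(L[:,1])<.02)&(L[:,2]>.084)];print("flange x",[ (g[s,0].min(),g[s,0].max()) for s in(g[:,0]>0,g[:,0]<0) if s.any()])
a=cv2.resize(f["frame"][90:300,150:430],(560,420));s=load("s9");b=cv2.resize(s["frame"][130:280,150:430],(560,300))
c=np.vstack([cv2.resize(a,(400,300)),cv2.resize(b,(400,214))]);cv2.imwrite("pics/f9.png",c)
E
```

```text
t 19.0 p [0.496  0.1827 0.4079] rpy [ 1.7998e+02  6.0000e-02 -1.0040e+01] F [ 0.4 -0.7  0. ] w 0.0874 q6 0.67
[0.497, 0.1829, 0.2294, -10.0] -> off [ 0.09 -0.03 17.85] turn -0.0
-0.07 -0.047 741 zmax 0.0813 ridge y -0.0008
-0.034 -0.03 200 zmax 0.09 ridge y 0.0003
-0.025 0.025 1557 zmax 0.0804 ridge y 0.0
0.03 0.034 218 zmax 0.09 ridge y -0.0003
0.047 0.075 833 zmax 0.0813 ridge y -0.0019
x ext -0.06962589585222849 0.08393981748267657
flange x [(np.float64(0.02920391755481673), np.float64(0.08393981748267657)), (np.float64(-0.03480292291954062), np.float64(-0.02912663617987985))]
```

View pics/f9.png

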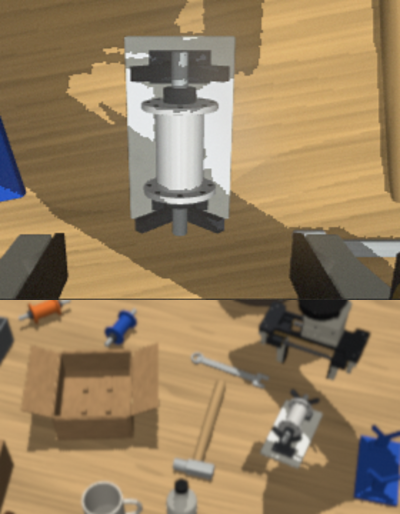

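The picture shows the hub in both forks: flange tops at z 90 mm, as they should be, and centred to under 1 mm. Both flaps are still folded out, and the bottle and hammer have not moved.

```bash
python3 -c "
from station import *
print(job_done())"
```

```text
the job is handed in; nothing more can be done
None
```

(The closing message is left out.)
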